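Secure the specimen case in its bench cradle

TASK

Slide the grey specimen case along the bench between the rails of its cradle until it is fully home against the back stop. Then swing the cradle's raised retaining arm down and press its snap hook onto the steel eye on the case lid until the eye pushes the sprung gate in, passes it, and the gate springs shut under the eye. Leave the case home and hooked, and leave the bottle, the mouse and the blue rack where they stand.

Things in the scene. Friction and masses are not known exactly. Their poses are not given: they have to be found in the camera images.
- cradle: Grey steel cradle fixed to the bench. Origin on the bench at the foot of its stop face; +y is the way out (open mouth), x across, z up. Stop wall 136 mm wide, 40 high, 12 thick, its face at y = 0. Two rails 22 mm high, 108 mm apart inside, run from the wall to y = 80 mm, then flare to a mouth about 136 mm wide at y = 125 mm. No floor: the case slides on the bench.
- stop_face (a point): Middle of the stop face, 20 mm above the bench; axes as the cradle's. The case is home when case_nose lies here.
- retainer_axis (a point): Hinge axis of the retaining arm, along the cradle's x, between two cheeks 76 mm high behind the wall: at cradle y = -65 mm, z = 65 mm.
- retainer (a joint): Angle (rad) of the retaining arm, a 10 mm steel bar in the cradle's middle plane: 0 = fully down, on its stop; grows as it swings up, to 1.2. Starts raised; a stiff hinge (0.6 N m) holds it where left. It ends in a D-shaped snap hook 95 mm long, 66 high, whose opening faces down, closed by the gate. The lowered arm stays 8 mm or more above the case lid.
- gate (a joint): Angle (rad) of the sprung gate: 0 = shut, grows as pushed inward (up into the hook), to 1.0. A straight 7 mm bar, 46 mm long, pivoted on the hook's outer leg. About 3 N at its free end starts it, 6 N when well open; it shuts by itself. With the case home the eye slips past its free end (at about 0.75 rad) shortly before the arm is down; over 4 mm short of home it may not pass.
- hook_nose (a point): Tip of the hook's fixed nose, next to the gate's free end, on the hook's lower side nearer the hinge. Arm down: cradle y = 85 mm, z = 69 mm. The gate's pivot is then at y = 136 mm, z = 69 mm, the hook's top bar at z = 125 mm, its outer leg at y = 152 mm.
- pad_top (a point): Centre of the upper face of the flat push pad on top of the hook (50 mm across, 60 along the arm, 6 thick). Axes turn with the arm: z out of the pad, y along the arm away from the hinge. It lies 185 mm along and 70 mm above the hinge; arm down: level, at cradle y = 120 mm, z = 135 mm. Pressing it along its arc with 10 to 15 N closes the hook.
- throat (a point): Middle of the hook's opening, on the shut gate's line; axes as pad_top. With the eye hooked and the arm down the eye's bar lies 34 mm above it (z) and 15 mm towards the hinge (y = -15 mm).
- case: Closed grey plastic case, 100 mm wide (x), 170 long (y), 55 high, corners rounded at 16 mm, about 0.9 kg, loose on the bench outside the cradle's mouth, a little askew. Origin at the centre of its underside, z up; its -y end goes in first, its +y end (y = 85 mm) is the one to push. A steel eye stands on its lid.
- case_nose (a point): Middle of the case's leading (-y) end face, 20 mm above its underside.
- eye_bar (a point): Middle of the top bar of the eye: a U-shaped staple of 8 mm round steel fixed on the lid, 68 mm wide outside (along the case's x), 52 mm inside; the top bar's axis is 48 mm above the lid (103 mm above the bench), 10 mm from the case's middle towards its +y end.
- bottle: Bystander: closed water bottle, 64 mm across, 200 mm high; origin under its centre.
- mouse: Bystander: black computer mouse, about 60 by 85 mm, 34 mm high; origin on its underside.
- rack: Bystander: blue tube rack block, 70 by 120 by 40 mm; origin under its centre.
Mind the look-alikes: they are no part of the job. What is meant by the case is not green or red, and is the larger of those in its own colour.

How it is judged:
By the outcome, as a careful person would: the job done as asked, in the order asked, and still so for the second after the job is handed in, with the robot touching nothing.
It also fails if it takes over 54 s, if anything falls off the work surface, if the arm or the gripper's body presses on something with over 40 N, if the wrist force passes 120 N, or if a joint passes its speed limit or range.

ROBOT

A 7-joint arm with a two-finger parallel gripper is mounted at the origin on the work surface. World frame = base frame: x ahead of the robot, y to its left, z up, the work surface at z = 0. Lengths are in mm, angles in rad, forces in N, time in s.
With the tool pointing down it reaches from about 400 to 875 mm from the base axis. Payload 4.4 kg.
Tool frame: the origin (TCP) lies midway between the tips of the shut fingers; the grasp point (between the pads) lies 19 mm behind it; z points along the fingers, y is the line along which they close (so a half turn about z gives the same grasp; the last joint's range is limited). The gripper opens to 85 mm and grips with 20 to 120 N. Pads are 22 mm wide; open, the fingers measure 114 mm over their backs; the gripper's body (76 mm by 85 mm) begins 54 mm behind the grasp point. The pads swing forward as they close: fully open they stand 13 mm farther back than shut.
Start: joints at [1.205, 0.628, 0.038, 1.517, -0.027, 0.996, -0.02], TCP at [191.992, -621.013, 231.313] pointing down, gripper open.
Joint ranges: [-3.06, 3.06], [-0.37, 2.12], [-1.25, 1.32], [0.18, 2.47], [-1.1, 4.24], [0.23, 1.98], [-2.94, 2.94]. Speed limits (rad/s): [2.57, 2.57, 3.14, 3.14, 3.14, 3.14, 3.14].

INTERFACE

Orientations are given as [roll, pitch, yaw] about the fixed x, y, z axes, in that order (R = Rz(yaw) Ry(pitch) Rx(roll)).
In Python, from cell import read_state, get_image, finish_job gives the robot as it stands.
- The arm moves only by the tool send_rows, never from a script. Its argument "series" is a list of rows, each an object of numbers: "ax", "ay", "az": the turn, a rotation vector about the tool's x, y, z in rad; "dx", "dy", "dz": the shift along the tool's x, y, z in cm; "hand": the closure, from 0 (fully open) to 1 (shut). In form: [{"ax": .., "ay": .., "az": .., "dx": .., "dy": .., "dz": .., "hand": ..}, ...]. A call has 1 to 10 rows; each row is the pose to reach, as a shift and turn from the pose commanded when the call began, along the tool's axes at that moment; what a row does not reach only later rows make up. A row lasts 1/10 s, in which the tool goes at most 50 mm and 8.59 degrees, less where a joint would pass 70% of its speed; a pose out of reach is approached as far as the arm can. A call with a gripper value outside its range is refused whole. The fingers move at their own pace and stop on an object; the grip force is fixed at half the most. Time passes only in rows, so rows that repeat a pose let the fingers close. It gives the time, the measured TCP pose, the force, the opening and the grip force at its end, in the units of the state.
- read_state(): the state, without advancing time (a new reading comes with each control period).
- get_image(name): name is "side" or "top" or "wrist"; returns a dict with "pixels" (400x640x3 uint8, red, green, blue), "mtx" (3x3 intrinsics, pixels), "k1" (the pictures are not rectified: a ray, as slopes to the right and down, at radius r is drawn at 1 + k1 r^2 times it, then the intrinsics apply), "R" (3x3) and "t" (3): a world point X has camera coordinates R X + t. Camera axes: x right, y down, z forward; pixel columns grow to the right and rows downward; lengths in mm; the calibration is good to about 2 mm. A picture is of the moment at which its call begins. There is no depth.
- finish_job(): hands the job in; it is judged then, once.
The state is a dict: "clock": time; "qpos": joint angles; "qd": joint speeds; "tau": joint torques, N m; "eef_pos": TCP position; "tool_rot": TCP orientation; "force": force on the tool from outside, world axes, zero at the start; "torque": the same for the moment, N m; "width": finger opening in mm; "gripper_force": force on a finger pad.
Only numpy, scipy, OpenCV 4.12 (cv2) and the standard library are available. Lean on these libraries where they do the work, as an engineer would, in place of code of your own. Each camera call takes 0.05 s, during which the arm holds its last target. There are 200 camera calls.

## Working session

There is one attempt and no reset: what is moved stays moved. The work goes in short steps, Python scripts to look and compute and a tool call to move; the robot and the scene stay as the last step left them, time stands still between calls to the robot, and variables do not carry over. Pictures are saved under pics/ and viewed, at most 10 in all, crops included, and the job is handed in when it is done.

Besides the shell and the picture viewer there is one more tool, called after ">>>" as name(argument=value, ...) on one line, values as JSON. send_rows: Moves the arm, as the interface text tells. Its arguments: {"type":"object","properties":{"series":{"type":"array","items":{"type":"object","properties":{"ax":{"type":"number"},"ay":{"type":"number"},"az":{"type":"number"},"dx":{"type":"number"},"dy":{"type":"number"},"dz":{"type":"number"},"hand":{"type":"number"}}}}},"required":["series"]}

```bash
mkdir -p pics
cat > h.py <<'E'
import numpy as np, cv2, json
from scipy.spatial.transform import Rotation as Ro
from cell import read_state, get_image, finish_job
def snap(n,fn):
    d=get_image(n); np.savez('pics/'+fn+'.npz',**{k:np.array(v) for k,v in d.items()})
    cv2.imwrite('pics/'+fn+'.png',d['pixels'][:,:,::-1]); return d
def load(fn): return np.load('pics/'+fn+'.npz')
def proj(d,X):
    c=np.array(d['R'])@np.asarray(X,float)+np.array(d['t']).ravel(); s=c[:2]/c[2]; s=s*(1+float(d['k1'])*(s@s))
    return (np.array(d['mtx'])@[s[0],s[1],1])[:2]
def unproj(d,uv,z):
    K=np.array(d['mtx']); p=np.linalg.solve(K,[uv[0],uv[1],1])[:2]; s=p.copy()
    for _ in range(30): s=p/(1+float(d['k1'])*(s@s))
    R=np.array(d['R']); t=np.array(d['t']).ravel(); o=-R.T@t; r=R.T@np.array([s[0],s[1],1])
    return o+r*(z-o[2])/r[2]
E
python3 - <<'E'
from h import *
a=snap('top','top0'); b=snap('side','side0')
for d in (a,b): print(d['mtx'],d['k1'],-np.array(d['R']).T@np.array(d['t']).ravel(), np.array(d['R'])[2])
s=read_state(); print({k:s[k] for k in('clock','eef_pos','tool_rot','force','width')})
E
```

```text
[[510.10712499   0.         325.97207463]
 [  0.         510.10712499 204.66395386]
 [  0.           0.           1.        ]] 0.04401550229129926 [ 320.70811517  -13.00182916 1642.44936434] [ 0.11110369  0.01789236 -0.99364774]
[[456.07441404   0.         316.21063123]
 [  0.         456.07441404 192.12488764]
 [  0.           0.           1.        ]] -0.0884773380134831 [ 329.22561853  823.34754531 1092.7546822 ] [ 0.14040364 -0.62898334 -0.76463506]
{'clock': 0.1, 'eef_pos': array([ 191.82969843, -620.45263501,  230.47738191]), 'tool_rot': array([-3.13986077e+00, -8.65777803e-06,  2.99790130e-01]), 'force': array([ 0.21558188, -0.05206968, -0.05879378]), 'width': 85.08626615522118}
```

View pics/top0.png

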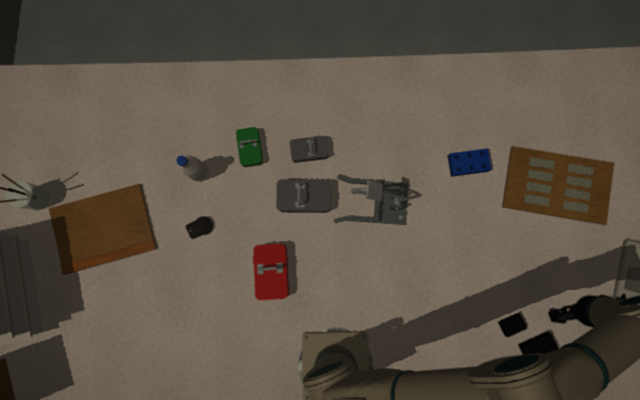

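View pics/side0.png

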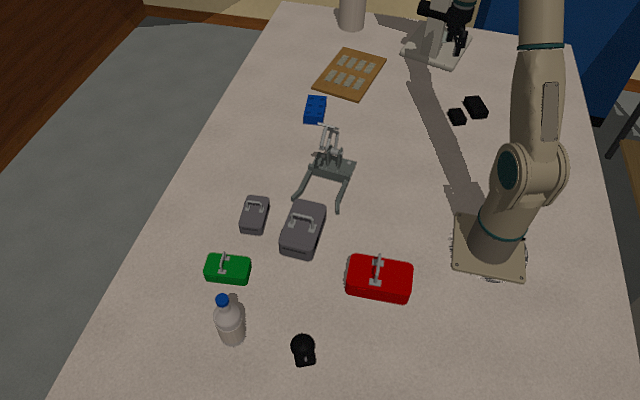

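Candidates in the top view are the large grey case (305,195), a small grey one (310,149), the green one (249,146) and the red one (270,271). The larger grey case, at the cradle's mouth (372,200), fits the description. I'll confirm it in an enlarged crop.

Run:
```python
from h import *
im=cv2.imread('pics/top0.png')[160:240,265:425]; cv2.imwrite('pics/c1.png',cv2.convertScaleAbs(cv2.resize(im,None,fx=5,fy=5,interpolation=cv2.INTER_CUBIC),alpha=1.6))
im=cv2.imread('pics/side0.png')[115:265,225:375]; cv2.imwrite('pics/c2.png',cv2.convertScaleAbs(cv2.resize(im,None,fx=4,fy=4,interpolation=cv2.INTER_CUBIC),alpha=1.3))
```

```text
(no output)
```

View pics/c1.png

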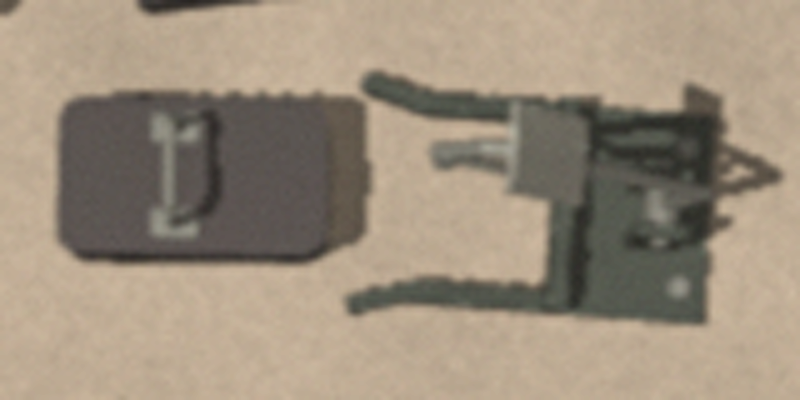

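View pics/c2.png

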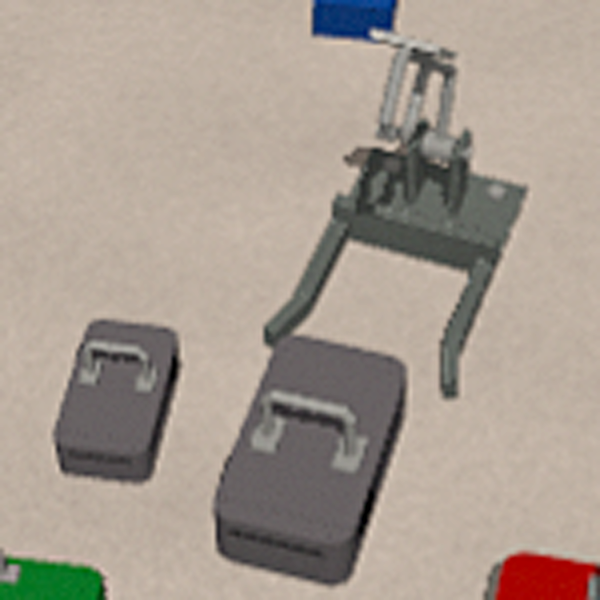

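```bash
cat >> h.py <<'E'
def c1(p): return (np.array(p)+.5)/5-.5+[265,160]
def c2(p): return (np.array(p)+.5)/4-.5+[225,115]
E
python3 - <<'E'
from h import *
T=load('top0');S=load('side0')
def tt(n,p,z): print('T',n,unproj(T,c1(p),z).round(1))
def ss(n,p,z): print('S',n,unproj(S,c2(p),z).round(1))
for n,p,z in [('tipU',(370,82),22),('tipL',(352,306),22),('bendU',(432,103),22),('bendL',(425,287),22),('rootL',(550,297),22),('rootU',(510,108),22),('caseL',(59,175),55),('caseR',(331,175),55),('caseTopMid',(195,95),55),('caseBotMid',(195,251),55),('botL',(100,249),55),('botR',(300,253),55),('topL',(100,95),55),('topR',(310,97),55),('eyeU',(167,118),103),('eyeL',(172,228),103),('wallBotF',(550,306),40),('plateBR',(706,322),0)]: tt(n,p,z)
for n,p,z in [('tipU',(273,333),22),('tipL',(450,390),22),('bendU',(308,292),22),('bendL',(449,340),22),('eyeU',(271,398),103),('eyeL',(351,414),103),('wallU',(340,210),40),('wallL',(494,255),40),('plateR',(525,190),0)]: ss(n,p,z)
E
```

```text
T tipU [593.6 -26.5  22. ]
T tipL [449.5 -11.4  22. ]
T bendU [578.9 -65.9  22. ]
T bendL [460.5 -58.2  22. ]
T rootL [ 452.2 -137.4   22. ]
T rootU [ 574.4 -115.8   22. ]
T caseL [533.9 170.7  55. ]
T caseR [ 5.296e+02 -3.000e-01  5.500e+01]
T caseTopMid [582.6  84.2  55. ]
T caseBotMid [483.8  86.   55. ]
T botL [486.5 145.5  55. ]
T botR [480.9  20.3  55. ]
T topL [584.1 144.2  55. ]
T topR [579.5  11.8  55. ]
T eyeU [560.9  98.7 103. ]
T eyeL [493.2  96.7 103. ]
T wallBotF [ 445.1 -135.8   40. ]
T plateBR [ 435.5 -238.5    0. ]
S tipU [589.  -17.5  22. ]
S tipL [447.4   2.3  22. ]
S bendU [573.9 -63.8  22. ]
S bendL [458.1 -44.3  22. ]
S eyeU [555.2 101.7 103. ]
S eyeL [499.2 101.2 103. ]
S wallU [ 567.3 -137.9   40. ]
S wallL [ 439.9 -121.8   40. ]
S plateR [ 433.1 -235.5    0. ]
```

The crop confirms it. The case lid measures 171 x 99 mm as specified. Its centre is about (533,85) with yaw about -0.04. The cradle origin is about (510,-140) with +y direction about (0.104,0.995).

I'll push with half-open fingers, which gives two contact points on the rear face. First I'll travel high.

```bash
cat >> h.py <<'E'
def Rt(yaw,tilt=0): # tool-down, tool x at yaw; tilt about tool y after
    return Ro.from_euler('xyz',[np.pi,0,yaw])*Ro.from_euler('y',tilt)
def rel(*targets):
    s=read_state(); R0=Ro.from_euler('xyz',s['tool_rot']); p0=s['eef_pos']
    print('t',round(s['clock'],2),'pos',p0.round(1),'rot',s['tool_rot'].round(3),'F',s['force'].round(1))
    for p,R in targets:
        print('d cm',(R0.inv().apply(np.array(p)-p0)/10).round(2),'rv',(R0.inv()*R).as_rotvec().round(3))
E
python3 - <<'E'
from h import *
rel(([420,-120,350],Rt(0.9)),([541,225,350],Rt(1.531)),([541,225,18],Rt(1.531)))
E
```

```text
t 0.1 pos [ 191.8 -620.5  230.5] rot [-3.14 -0.    0.3 ] F [ 0.2 -0.1 -0.1]
d cm [ 36.58 -41.1  -11.88] rv [-0.002 -0.001 -0.6  ]
d cm [ 58.33 -70.48 -11.83] rv [-2.000e-03 -1.000e-03 -1.231e+00]
d cm [ 58.33 -70.43  21.37] rv [-2.000e-03 -1.000e-03 -1.231e+00]
```

>>> send_rows(series=[{"dx":0,"dy":0,"dz":-5,"hand":0.4},{"dx":4,"dy":-4,"dz":-9,"hand":0.4},{"dx":36.6,"dy":-41,"dz":-12,"az":-0.6,"hand":0.4},{"dx":36.6,"dy":-41,"dz":-12,"az":-0.6,"hand":0.4},{"dx":36.6,"dy":-41,"dz":-12,"az":-0.6,"hand":0.4},{"dx":36.6,"dy":-41,"dz":-12,"az":-0.6,"hand":0.4},{"dx":36.6,"dy":-41,"dz":-12,"az":-0.6,"hand":0.4},{"dx":36.6,"dy":-41,"dz":-12,"az":-0.6,"hand":0.4},{"dx":36.6,"dy":-41,"dz":-12,"az":-0.6,"hand":0.4},{"dx":36.6,"dy":-41,"dz":-12,"az":-0.6,"hand":0.4}])

```text
invalid input at $.series[0]: expected keys ax, ay, az, dx, dy, dz, hand
```

Run:
```python
from h import *
rel(([420,-120,350],Rt(0.9)),([541,225,350],Rt(1.531)),([541,225,18],Rt(1.531)))
s=read_state();print(s['qpos'],s['width'])
```

```text
t 0.1 pos [ 191.8 -620.5  230.5] rot [-3.14 -0.    0.3 ] F [ 0.2 -0.1 -0.1]
d cm [ 36.58 -41.1  -11.88] rv [-0.002 -0.001 -0.6  ]
d cm [ 58.33 -70.48 -11.83] rv [-2.000e-03 -1.000e-03 -1.231e+00]
d cm [ 58.33 -70.43  21.37] rv [-2.000e-03 -1.000e-03 -1.231e+00]
[ 1.20521651  0.62925427  0.03842091  1.51827682 -0.0270149   0.99631028
 -0.02000067] 85.08626615522118
```

>>> send_rows(series=[{"ax":0,"ay":0,"az":0,"dx":0,"dy":0,"dz":-5,"hand":0.4},{"ax":0,"ay":0,"az":0,"dx":4,"dy":-4,"dz":-9,"hand":0.4},{"ax":0,"ay":0,"az":-0.6,"dx":36.6,"dy":-41,"dz":-12,"hand":0.4},{"ax":0,"ay":0,"az":-0.6,"dx":36.6,"dy":-41,"dz":-12,"hand":0.4},{"ax":0,"ay":0,"az":-0.6,"dx":36.6,"dy":-41,"dz":-12,"hand":0.4},{"ax":0,"ay":0,"az":-0.6,"dx":36.6,"dy":-41,"dz":-12,"hand":0.4},{"ax":0,"ay":0,"az":-0.6,"dx":36.6,"dy":-41,"dz":-12,"hand":0.4},{"ax":0,"ay":0,"az":-0.6,"dx":36.6,"dy":-41,"dz":-12,"hand":0.4},{"ax":0,"ay":0,"az":-0.6,"dx":36.6,"dy":-41,"dz":-12,"hand":0.4},{"ax":0,"ay":0,"az":-0.6,"dx":36.6,"dy":-41,"dz":-12,"hand":0.4}])

```text
clock: 1.1
eef_pos: [375.4, -219.6, 342.5]
tool_rot: [3.142, 0.0, 0.899]
force: [1.1, 0.6, 0.7]
width: 51.2
gripper_force: 0.0
```

Run:
```python
from h import *
rel(([420,-120,350],Rt(0.9)),([541,225,350],Rt(1.531)),([541,225,18],Rt(1.531)))
s=read_state();print(s['qpos'],s['width'])
```

```text
t 1.1 pos [ 375.4 -219.6  342.5] rot [3.142 0.    0.899] F [1.1 0.6 0.7]
d cm [10.58 -2.71 -0.75] rv [ 0.     0.    -0.001]
d cm [ 45.11 -14.69  -0.76] rv [-0.     0.    -0.632]
d cm [ 45.12 -14.7   32.44] rv [-0.     0.    -0.632]
[ 0.67551576  0.19484718 -0.25484041  1.90771404  0.05666098  1.04586249
 -0.27447853] 51.18982926682557
```

>>> send_rows(series=[{"ax":0,"ay":0,"az":-0.1,"dx":10.5,"dy":-2.7,"dz":-0.8,"hand":0.4},{"ax":0,"ay":0,"az":-0.2,"dx":10.5,"dy":-2.7,"dz":-0.8,"hand":0.4},{"ax":0,"ay":0,"az":-0.632,"dx":45.1,"dy":-14.7,"dz":-0.8,"hand":0.4},{"ax":0,"ay":0,"az":-0.632,"dx":45.1,"dy":-14.7,"dz":-0.8,"hand":0.4},{"ax":0,"ay":0,"az":-0.632,"dx":45.1,"dy":-14.7,"dz":-0.8,"hand":0.4},{"ax":0,"ay":0,"az":-0.632,"dx":45.1,"dy":-14.7,"dz":-0.8,"hand":0.4},{"ax":0,"ay":0,"az":-0.632,"dx":45.1,"dy":-14.7,"dz":-0.8,"hand":0.4},{"ax":0,"ay":0,"az":-0.632,"dx":45.1,"dy":-14.7,"dz":-0.8,"hand":0.4},{"ax":0,"ay":0,"az":-0.632,"dx":45.1,"dy":-14.7,"dz":-0.8,"hand":0.4},{"ax":0,"ay":0,"az":-0.632,"dx":45.1,"dy":-14.7,"dz":-0.8,"hand":0.4}])

```text
clock: 2.1
eef_pos: [540.3, 228.1, 349.8]
tool_rot: [-3.141, -0.003, 1.536]
force: [0.4, 0.2, 0.5]
width: 51.5
gripper_force: 0.0
```

Run:
```python
from h import *
rel(([541,225,50],Rt(1.531)),([541,225,20],Rt(1.531)))
```

```text
t 2.1 pos [540.3 228.1 349.8] rot [-3.141e+00 -3.000e-03  1.536e+00] F [0.4 0.2 0.5]
d cm [-0.39  0.11 29.98] rv [-0.001 -0.003  0.005]
d cm [-0.4   0.12 32.98] rv [-0.001 -0.003  0.005]
```

>>> send_rows(series=[{"ax":0,"ay":0,"az":0,"dx":0,"dy":0,"dz":5,"hand":0.4},{"ax":0,"ay":0,"az":0,"dx":0,"dy":0,"dz":10,"hand":0.4},{"ax":0,"ay":0,"az":0,"dx":0,"dy":0,"dz":15,"hand":0.4},{"ax":0,"ay":0,"az":0,"dx":0,"dy":0,"dz":20,"hand":0.4},{"ax":0,"ay":0,"az":0,"dx":0,"dy":0,"dz":25,"hand":0.4},{"ax":0,"ay":0,"az":0,"dx":0,"dy":0,"dz":29,"hand":0.4},{"ax":0,"ay":0,"az":0,"dx":0,"dy":0,"dz":31,"hand":0.4},{"ax":0,"ay":0,"az":0,"dx":0,"dy":0,"dz":32,"hand":0.4},{"ax":0,"ay":0,"az":0,"dx":0,"dy":0,"dz":32.6,"hand":0.4},{"ax":0,"ay":0,"az":0,"dx":0,"dy":0,"dz":32.6,"hand":0.4}])

```text
clock: 3.1
eef_pos: [540.8, 223.2, 24.6]
tool_rot: [3.141, -0.0, 1.532]
force: [-0.5, -0.0, 0.1]
width: 51.4
gripper_force: 0.0
```

Run:
```python
from h import *
# waypoints: contact, mid (aligning), near home
rel(([540,190,24],Rt(1.531)),([535,140,24],Rt(1.50)),([532,100,24],Rt(1.467)),([529,55,24],Rt(1.467)))
```

```text
t 3.1 pos [540.8 223.2  24.6] rot [ 3.141 -0.     1.532] F [-0.5 -0.   0.1]
d cm [-3.32  0.05  0.06] rv [ 0.    -0.     0.001]
d cm [-8.33 -0.25  0.05] rv [ 0.    -0.     0.032]
d cm [-12.34  -0.4    0.05] rv [ 0.    -0.     0.065]
d cm [-16.85  -0.52   0.05] rv [ 0.    -0.     0.065]
```

>>> send_rows(series=[{"ax":0,"ay":0,"az":0,"dx":-2,"dy":0,"dz":0,"hand":0.4},{"ax":0,"ay":0,"az":0,"dx":-3.2,"dy":0,"dz":0,"hand":0.4},{"ax":0,"ay":0,"az":0.0,"dx":-4,"dy":0.05,"dz":0,"hand":0.4},{"ax":0,"ay":0,"az":0.01,"dx":-5,"dy":0.15,"dz":0,"hand":0.4},{"ax":0,"ay":0,"az":0.02,"dx":-6,"dy":0.25,"dz":0,"hand":0.4},{"ax":0,"ay":0,"az":0.03,"dx":-7,"dy":0.28,"dz":0,"hand":0.4},{"ax":0,"ay":0,"az":0.045,"dx":-8,"dy":0.25,"dz":0,"hand":0.4},{"ax":0,"ay":0,"az":0.06,"dx":-9,"dy":0.22,"dz":0,"hand":0.4},{"ax":0,"ay":0,"az":0.065,"dx":-10,"dy":0.2,"dz":0,"hand":0.4},{"ax":0,"ay":0,"az":0.065,"dx":-11,"dy":0.1,"dz":0,"hand":0.4}])

```text
clock: 4.1
eef_pos: [539.0, 116.0, 25.6]
tool_rot: [3.138, -0.006, 1.468]
force: [0.4, 6.0, 2.1]
width: 51.4
gripper_force: 2.8
```

Run:
```python
from h import *
snap('top','top1');s=snap('side','side1')
im=cv2.imread('pics/top1.png')[150:240,225:425]; im2=cv2.imread('pics/side1.png')[100:260,220:380]
a=cv2.convertScaleAbs(cv2.resize(im,None,fx=4,fy=4,interpolation=cv2.INTER_CUBIC),alpha=1.6)
cv2.imwrite('pics/c3.png',a)
rel(([536,90,24],Rt(1.467)),([529,39,24],Rt(1.467)))
```

```text
t 4.2 pos [538.4 113.2  25.3] rot [ 3.139e+00 -2.000e-03  1.466e+00] F [-0.6  1.9  0. ]
d cm [-2.34  0.01  0.13] rv [ 0.002 -0.002 -0.001]
d cm [-7.48 -0.16  0.12] rv [ 0.002 -0.002 -0.001]
```

View pics/c3.png

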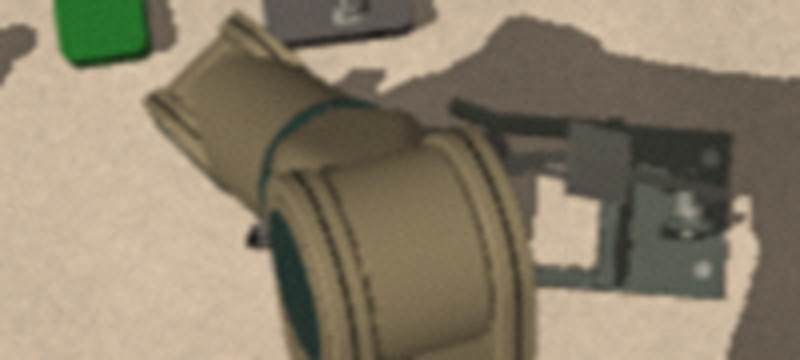

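The arm hides the top view. The push force was 6 N, which fits plain sliding, so I'll keep pushing and watch the force.

>>> send_rows(series=[{"ax":0,"ay":0,"az":0,"dx":-0.7,"dy":0,"dz":0.1,"hand":0.4},{"ax":0,"ay":0,"az":0,"dx":-1.4,"dy":0,"dz":0.1,"hand":0.4},{"ax":0,"ay":0,"az":0,"dx":-2.1,"dy":0,"dz":0.1,"hand":0.4},{"ax":0,"ay":0,"az":0,"dx":-2.8,"dy":0,"dz":0.1,"hand":0.4},{"ax":0,"ay":0,"az":0,"dx":-3.4,"dy":0,"dz":0.1,"hand":0.4},{"ax":0,"ay":0,"az":0,"dx":-4,"dy":0,"dz":0.1,"hand":0.4},{"ax":0,"ay":0,"az":0,"dx":-4.5,"dy":0,"dz":0.1,"hand":0.4},{"ax":0,"ay":0,"az":0,"dx":-5,"dy":0,"dz":0.1,"hand":0.4},{"ax":0,"ay":0,"az":0,"dx":-5.4,"dy":0,"dz":0.1,"hand":0.4},{"ax":0,"ay":0,"az":0,"dx":-5.7,"dy":0,"dz":0.1,"hand":0.4}])

```text
clock: 5.2
eef_pos: [533.3, 60.4, 24.7]
tool_rot: [3.137, -0.006, 1.469]
force: [1.7, 8.2, 5.2]
width: 51.6
gripper_force: 4.0
```

Run:
```python
from h import *
rel(([529,39,24],Rt(1.467)))
s=snap('side','side2')
im2=cv2.imread('pics/side2.png')[100:250,240:400]
cv2.imwrite('pics/c4.png',cv2.convertScaleAbs(cv2.resize(im2,None,fx=4,fy=4,interpolation=cv2.INTER_CUBIC),alpha=1.4))
```

```text
t 5.2 pos [533.3  60.4  24.7] rot [ 3.137 -0.006  1.469] F [1.7 8.2 5.2]
d cm [-2.18 -0.21  0.05] rv [ 0.004 -0.006  0.002]
```

View pics/c4.png

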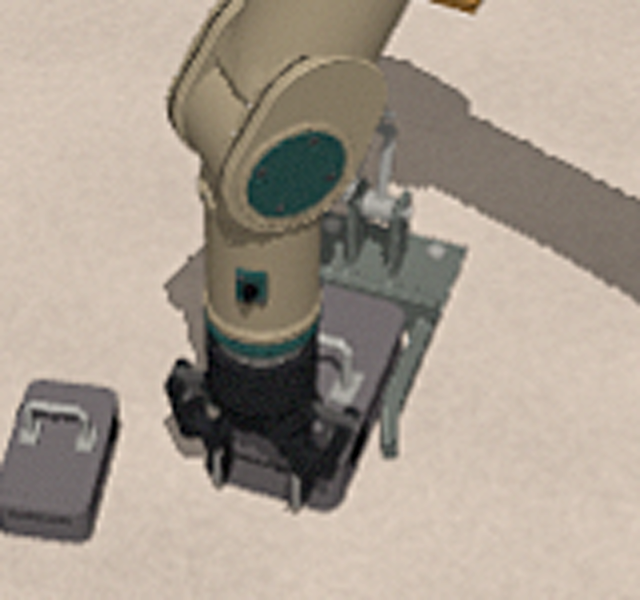

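The case is inside the rails with no jamming. Now I'll push on to the stop.

>>> send_rows(series=[{"ax":0,"ay":0,"az":0,"dx":-0.5,"dy":0,"dz":0.1,"hand":0.4},{"ax":0,"ay":0,"az":0,"dx":-0.9,"dy":0,"dz":0.1,"hand":0.4},{"ax":0,"ay":0,"az":0,"dx":-1.2,"dy":0,"dz":0.1,"hand":0.4},{"ax":0,"ay":0,"az":0,"dx":-1.5,"dy":0,"dz":0.1,"hand":0.4}])

```text
clock: 5.65
eef_pos: [531.9, 45.8, 23.7]
tool_rot: [3.137, -0.006, 1.47]
force: [1.0, 6.8, 5.5]
width: 51.5
gripper_force: 4.1
```

>>> send_rows(series=[{"ax":0,"ay":0,"az":0,"dx":-0.3,"dy":0,"dz":0,"hand":0.4},{"ax":0,"ay":0,"az":0,"dx":-0.5,"dy":0,"dz":0,"hand":0.4}])

```text
clock: 5.85
eef_pos: [531.4, 40.7, 23.7]
tool_rot: [3.137, -0.006, 1.469]
force: [0.9, 8.5, 5.4]
width: 51.5
gripper_force: 4.1
```

>>> send_rows(series=[{"ax":0,"ay":0,"az":0,"dx":-0.3,"dy":0,"dz":0,"hand":0.4},{"ax":0,"ay":0,"az":0,"dx":-0.5,"dy":0,"dz":0,"hand":0.4}])

```text
clock: 6.05
eef_pos: [531.4, 40.6, 23.8]
tool_rot: [3.136, -0.013, 1.471]
force: [0.1, 19.6, 3.3]
width: 51.4
gripper_force: 9.7
```

>>> send_rows(series=[{"ax":0,"ay":0,"az":0,"dx":-0.3,"dy":0,"dz":0,"hand":0.4},{"ax":0,"ay":0,"az":0,"dx":-0.3,"dy":0,"dz":0,"hand":0.4}])

```text
clock: 6.25
eef_pos: [531.1, 40.7, 23.9]
tool_rot: [3.135, -0.017, 1.474]
force: [0.0, 22.1, 3.4]
width: 51.3
gripper_force: 10.9
```

>>> send_rows(series=[{"ax":0,"ay":0,"az":0,"dx":2,"dy":0,"dz":0,"hand":0.4},{"ax":0,"ay":0,"az":0,"dx":6,"dy":0,"dz":0,"hand":0.4},{"ax":0,"ay":0,"az":0,"dx":9,"dy":0,"dz":-3,"hand":0.4},{"ax":0,"ay":0,"az":0,"dx":10,"dy":0,"dz":-8,"hand":0.6},{"ax":0,"ay":0,"az":0,"dx":12,"dy":0,"dz":-13,"hand":0.8},{"ax":0,"ay":0,"az":0,"dx":14,"dy":0,"dz":-18,"hand":1},{"ax":0,"ay":0,"az":0,"dx":16,"dy":0,"dz":-23,"hand":1},{"ax":0,"ay":0,"az":0,"dx":18,"dy":0,"dz":-27,"hand":1},{"ax":0,"ay":0,"az":0,"dx":20,"dy":0,"dz":-31,"hand":1},{"ax":0,"ay":0,"az":0,"dx":20,"dy":0,"dz":-31,"hand":1}])

```text
clock: 7.25
eef_pos: [550.7, 233.0, 339.2]
tool_rot: [3.132, -0.008, 1.471]
force: [0.2, 1.6, -1.1]
width: -0.2
gripper_force: 0.0
```

Run:
```python
from h import *
rel(([529,39,24],Rt(1.467)))
a=snap('top','top3'); b=snap('side','side3')
o=lambda p,k,al,f: cv2.convertScaleAbs(cv2.resize(p,None,fx=k,fy=k,interpolation=cv2.INTER_CUBIC),alpha=al)
A=o(cv2.imread('pics/top3.png')[160:240,295:425],4,1.6,0); B=o(cv2.imread('pics/side3.png')[105:235,275:375],4,1.4,0)
C=np.zeros((530,800,3),np.uint8); C[:320,:400]=A[:320,60:460]; C[:520,400:]=B; cv2.imwrite('pics/c5.png',C)
```

```text
t 7.25 pos [550.7 233.  339.2] rot [ 3.132 -0.008  1.471] F [ 0.2  1.6 -1.1]
d cm [-19.78  -0.51  31.35] rv [ 0.009 -0.008  0.004]
```

View pics/c5.png

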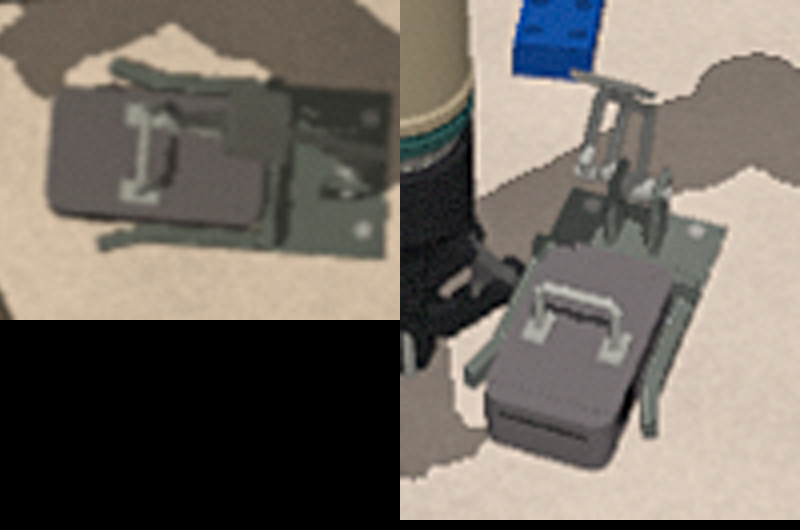

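The case is home, with its nose against the wall in both views. Its eye is at about top-panel (137,150). The raised arm's pad is at top-panel (253,127), and at side-panel (614,86), seen edge-on. Next I'll work out the retainer angle.

```bash
cat >> h.py <<'E'
O=np.array([512.6,-139.4,0]); Rc=Ro.from_euler('z',-0.104)
def W(p): return O+Rc.apply(p)
def armp(th,along,up,x=0): # point on arm at angle th
    return W([x,-65+along*np.cos(th)-up*np.sin(th),65+along*np.sin(th)+up*np.cos(th)])
E
python3 - <<'E'
from h import *
T=load('top3');S=load('side3')
tp=lambda p:(np.array(p)+.5)*[1,1]/4-.5+[15+295,160]
sp=lambda p:(np.array(p)-[400,0]+.5)/4-.5+[275,105]
print('obs top pad',tp((253,127)),'side pad',sp((614,86)),'eye',tp((138,150)))
print('eye model',proj(T,W([0,95,103])), 'side eye obs',sp((579,296)),proj(S,W([0,95,103])))
print('tips top',tp((117,67)),tp((102,244)),proj(T,W([68,125,22])),proj(T,W([-68,125,22])))
for th in np.arange(.6,1.25,.1):
    print(round(th,2),proj(T,armp(th,185,70)).round(1),proj(S,armp(th,185,70)).round(1),armp(th,185,70).round())
E
```

```text
obs top pad [372.875 191.375] side pad [328.125 126.125] eye [344.125 197.125]
eye model [345.35130564 194.50390667] side eye obs [319.375 178.625] [316.78681321 177.63685643]
tips top [338.875 176.375] [335.125 220.625] [337.2442746  176.15186057] [333.87137193 218.18182585]
0.6 [362.8 190. ] [323.3 136. ] [518. -91. 227.]
0.7 [369.1 190. ] [325.3 129.3] [ 516. -108.  238.]
0.8 [375.7 190. ] [327.5 123. ] [ 514. -126.  246.]
0.9 [382.6 190.2] [329.7 117. ] [ 512. -144.  253.]
1.0 [389.8 190.5] [331.9 111.5] [ 510. -163.  258.]
1.1 [397.1 190.9] [334.2 106.5] [ 508. -183.  262.]
1.2 [404.4 191.4] [336.3 102.1] [ 506. -202.  263.]
```

```bash
sed -i 's/^O=np.array.*; Rc/O=np.array([508.5,-140.5,0]); Rc/' h.py
python3 - <<'E'
from h import *
rel((armp(.76,185,130)+[0,0,70],Rt(1.467)),(armp(.76,185,110),Rt(1.467,.7)))
print(armp(.76,185,70),armp(.76,185,110))
E
```

```text
t 7.35 pos [549.1 227.8 333.4] rot [ 3.14  -0.     1.468] F [-0.5 -0.7 -0.2]
d cm [-39.1   -0.24  -2.33] rv [ 0.002 -0.     0.001]
d cm [-37.72  -0.26   6.12] rv [0.001 0.7   0.001]
[ 510.66658616 -119.74260331  243.1889881 ] [ 507.80583644 -147.1505679   272.18242853]
```

>>> send_rows(series=[{"ax":0,"ay":0,"az":0,"dx":-3,"dy":0,"dz":-2.3,"hand":1},{"ax":0,"ay":0,"az":0,"dx":-8,"dy":0,"dz":-2.3,"hand":1},{"ax":0,"ay":0,"az":0,"dx":-13,"dy":0,"dz":-2.3,"hand":1},{"ax":0,"ay":0,"az":0,"dx":-18,"dy":0,"dz":-2.3,"hand":1},{"ax":0,"ay":0.1,"az":0,"dx":-23,"dy":0,"dz":-2.3,"hand":1},{"ax":0,"ay":0.2,"az":0,"dx":-28,"dy":0,"dz":-2.3,"hand":1},{"ax":0,"ay":0.3,"az":0,"dx":-33,"dy":0,"dz":-2.3,"hand":1},{"ax":0,"ay":0.4,"az":0,"dx":-37,"dy":-0.2,"dz":-2.3,"hand":1},{"ax":0,"ay":0.5,"az":0,"dx":-39,"dy":-0.2,"dz":-2.3,"hand":1},{"ax":0,"ay":0.6,"az":0,"dx":-39,"dy":-0.2,"dz":-2.3,"hand":1}])

```text
clock: 8.35
eef_pos: [504.3, -166.3, 352.6]
tool_rot: [-3.136, -0.603, 1.454]
force: [0.4, 0.6, -0.8]
width: -0.1
gripper_force: 0.0
```

Run:
```python
from h import *
rel((armp(.76,185,110),Rt(1.467,.7)),(armp(.76,185,85),Rt(1.467,.7)))
print(read_state()['qpos'].round(2))
```

```text
t 8.35 pos [ 504.3 -166.3  352.6] rot [-3.136 -0.603  1.454] F [ 0.4  0.6 -0.8]
d cm [-2.96  0.16  7.72] rv [ 0.002  0.097 -0.011]
d cm [-2.57  0.16 10.19] rv [ 0.002  0.097 -0.011]
[ 0.98  0.57 -0.63  1.56 -0.26  1.3   0.38]
```

>>> send_rows(series=[{"ax":0,"ay":0.05,"az":0,"dx":-2,"dy":0.1,"dz":3,"hand":1},{"ax":0,"ay":0.1,"az":0,"dx":-2.9,"dy":0.15,"dz":6.5,"hand":1},{"ax":0,"ay":0.1,"az":0,"dx":-2.7,"dy":0.15,"dz":9,"hand":1},{"ax":0,"ay":0.1,"az":0,"dx":-2.6,"dy":0.15,"dz":10,"hand":1},{"ax":0,"ay":0.1,"az":0,"dx":-2.6,"dy":0.15,"dz":10,"hand":1}])

```text
clock: 8.85
eef_pos: [510.3, -124.5, 256.9]
tool_rot: [-3.136, -0.702, 1.465]
force: [0.2, -0.2, 1.5]
width: 0.2
gripper_force: 0.0
```

Run:
```python
from h import *
rel((armp(.76,185,70),Rt(1.467,.7)))
a=snap('wrist','w4'); b=snap('side','side4')
o=lambda p,k,al: cv2.convertScaleAbs(cv2.resize(p,None,fx=k,fy=k,interpolation=cv2.INTER_CUBIC),alpha=al)
A=cv2.resize(cv2.imread('pics/w4.png'),(400,250)); B=o(cv2.imread('pics/side4.png')[75:205,275:375],4,1.4)
C=np.zeros((530,800,3),np.uint8); C[:250,:400]=A; C[:520,400:]=B; cv2.imwrite('pics/c6.png',C)
print(proj(b,read_state()['eef_pos']),proj(b,armp(.76,185,70)))
```

```text
t 8.85 pos [ 510.3 -124.5  256.9] rot [-3.136 -0.702  1.465] F [ 0.2 -0.2  1.5]
d cm [-0.53 -0.    1.35] rv [-0.004 -0.002 -0.002]
[328.40326864 119.7263616 ] [328.15816247 125.47869491]
```

View pics/c6.png

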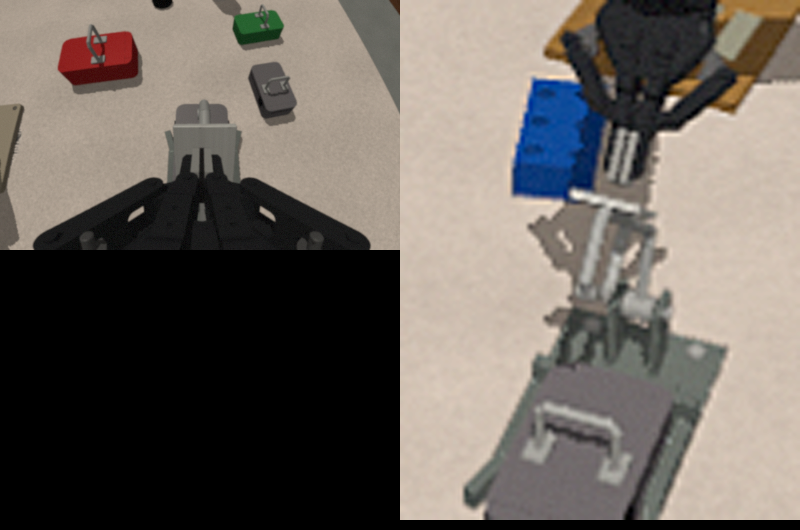

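Tip and pad are aligned, with the fingertips at side-panel (620,180) just behind the pad at (606,200). Next I'll follow the arc down.

```bash
cat >> h.py <<'E'
def arc(ths,up=70,along=185,dx=0):
    rel(*[(armp(t,along,up,dx),Rt(1.467,max(t,0)*.95)) for t in ths])
E
python3 -c "
from h import *
arc(np.arange(.76,.40,-.04))"
```

```text
t 8.95 pos [ 512.  -126.   258.7] rot [ 3.141 -0.699  1.467] F [ 0.3 -0.9  0.3]
d cm [-0.53 -0.19  1.58] rv [0.001 0.023 0.   ]
d cm [-0.22 -0.19  2.31] rv [ 0.001 -0.015  0.   ]
d cm [ 0.06 -0.2   3.05] rv [ 0.001 -0.053  0.   ]
d cm [ 0.31 -0.2   3.8 ] rv [ 0.001 -0.091  0.   ]
d cm [ 0.53 -0.2   4.56] rv [ 0.001 -0.129  0.   ]
d cm [ 0.72 -0.2   5.32] rv [ 0.001 -0.167  0.   ]
d cm [ 0.88 -0.2   6.1 ] rv [ 0.001 -0.205  0.   ]
d cm [ 1.01 -0.2   6.88] rv [ 0.001 -0.243  0.   ]
d cm [ 1.1  -0.2   7.66] rv [ 0.001 -0.281 -0.   ]
```

>>> send_rows(series=[{"ax":0,"ay":0.02,"az":0,"dx":-0.5,"dy":-0.2,"dz":0.9,"hand":1},{"ax":0,"ay":0.02,"az":0,"dx":-0.5,"dy":-0.2,"dz":1.6,"hand":1},{"ax":0,"ay":-0.015,"az":0,"dx":-0.2,"dy":-0.2,"dz":2.3,"hand":1},{"ax":0,"ay":-0.05,"az":0,"dx":0.05,"dy":-0.2,"dz":3.05,"hand":1}])

```text
clock: 9.35
eef_pos: [511.9, -106.6, 234.5]
tool_rot: [3.141, -0.648, 1.465]
force: [0.0, -0.2, 1.3]
width: -0.1
gripper_force: 0.8
```

```bash
python3 -c "
from h import *
arc(np.arange(.64,.28,-.04))"
```

```text
t 9.35 pos [ 511.9 -106.6  234.5] rot [ 3.141 -0.648  1.465] F [ 0.  -0.2  1.3]
d cm [0.43 0.01 0.68] rv [ 0.001 -0.04  -0.002]
d cm [0.69 0.01 1.43] rv [ 0.001 -0.078 -0.002]
d cm [0.92 0.01 2.18] rv [ 0.001 -0.116 -0.002]
d cm [1.11 0.01 2.95] rv [ 0.001 -0.154 -0.002]
d cm [1.28 0.01 3.72] rv [ 0.001 -0.192 -0.002]
d cm [1.42 0.   4.5 ] rv [ 0.001 -0.23  -0.002]
d cm [1.52 0.   5.29] rv [ 0.001 -0.268 -0.002]
d cm [1.6  0.   6.07] rv [ 0.001 -0.306 -0.002]
d cm [1.64 0.   6.86] rv [ 0.001 -0.344 -0.002]
```

>>> send_rows(series=[{"ax":0,"ay":-0.04,"az":0,"dx":0.4,"dy":0,"dz":0.7,"hand":1},{"ax":0,"ay":-0.08,"az":0,"dx":0.7,"dy":0,"dz":1.4,"hand":1},{"ax":0,"ay":-0.12,"az":0,"dx":0.9,"dy":0,"dz":2.2,"hand":1},{"ax":0,"ay":-0.15,"az":0,"dx":1.1,"dy":0,"dz":3.0,"hand":1}])

```text
clock: 9.75
eef_pos: [514.9, -78.7, 218.0]
tool_rot: [3.14, -0.498, 1.467]
force: [0.7, -1.4, 1.5]
width: 0.1
gripper_force: 0.8
```

```bash
python3 -c "
from h import *
b=snap('side','side5')
C=cv2.convertScaleAbs(cv2.resize(b['pixels'][75:215,265:385,::-1],None,fx=4,fy=4,interpolation=cv2.INTER_CUBIC),alpha=1.4); cv2.imwrite('pics/c7.png',C)
arc(np.arange(.52,.16,-.04))"
```

```text
t 9.8 pos [514.6 -76.  218.2] rot [ 3.141 -0.498  1.471] F [0.4 1.6 0.9]
d cm [-0.38  0.06 -0.14] rv [-0.001 -0.004  0.003]
d cm [-0.1   0.07  0.6 ] rv [-0.001 -0.042  0.003]
d cm [0.16 0.07 1.35] rv [-0.001 -0.08   0.003]
d cm [0.38 0.07 2.11] rv [-0.001 -0.118  0.003]
d cm [0.57 0.07 2.88] rv [-0.001 -0.156  0.003]
d cm [0.73 0.07 3.65] rv [-0.001 -0.194  0.003]
d cm [0.86 0.07 4.43] rv [-0.001 -0.232  0.003]
d cm [0.95 0.07 5.22] rv [-0.    -0.27   0.003]
d cm [1.02 0.08 6.01] rv [-0.    -0.308  0.003]
```

View pics/c7.png

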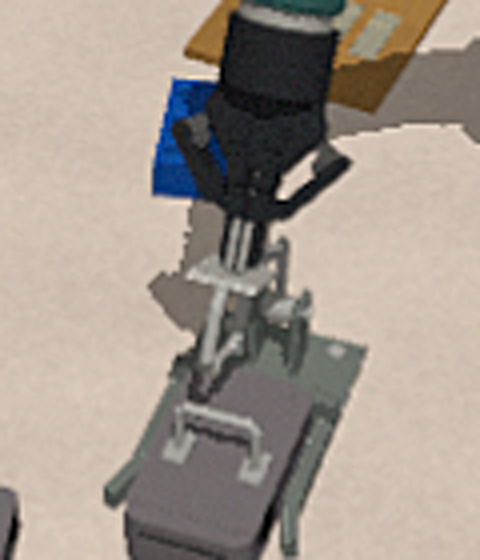

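The arm is following. The pad is at (230,275) with the fingertips on it at (240,265). I'll continue down the arc.

>>> send_rows(series=[{"ax":0,"ay":-0.04,"az":0,"dx":0.0,"dy":0,"dz":0.6,"hand":1},{"ax":0,"ay":-0.08,"az":0,"dx":0.3,"dy":0,"dz":1.4,"hand":1},{"ax":0,"ay":-0.12,"az":0,"dx":0.5,"dy":0,"dz":2.1,"hand":1},{"ax":0,"ay":-0.155,"az":0,"dx":0.7,"dy":0,"dz":2.9,"hand":1},{"ax":0,"ay":-0.195,"az":0,"dx":0.85,"dy":0,"dz":3.7,"hand":1},{"ax":0,"ay":-0.23,"az":0,"dx":1.0,"dy":0,"dz":4.4,"hand":1}])

```text
clock: 10.4
eef_pos: [517.9, -49.3, 184.0]
tool_rot: [3.141, -0.269, 1.466]
force: [-0.6, -0.4, 0.4]
width: 0.2
gripper_force: 0.6
```

```bash
python3 -c "
from h import *
arc(np.arange(.28,-.05,-.04))"
```

```text
t 10.4 pos [517.9 -49.3 184. ] rot [ 3.141 -0.269  1.466] F [-0.6 -0.4  0.4]
d cm [0.15 0.01 0.11] rv [ 0.001 -0.003 -0.001]
d cm [0.42 0.01 0.85] rv [ 0.001 -0.041 -0.001]
d cm [0.67 0.01 1.6 ] rv [ 0.001 -0.079 -0.001]
d cm [0.88 0.01 2.36] rv [ 0.001 -0.117 -0.001]
d cm [1.06 0.01 3.13] rv [ 0.001 -0.155 -0.001]
d cm [1.21 0.01 3.91] rv [ 0.001 -0.193 -0.001]
d cm [1.34 0.01 4.69] rv [ 0.001 -0.231 -0.001]
d cm [1.42 0.   5.48] rv [ 0.001 -0.269 -0.001]
d cm [1.48 0.   6.27] rv [ 0.001 -0.269 -0.001]
```

```bash
cat >> h.py <<'E'
def score(d):
    px=np.array(d['pixels']).astype(float)
    for th in np.arange(0,.8,.06):
        v=[]
        for x in (-22,-18,-14,14,18,22):
            for a in range(158,215,6):
                u=proj(d,armp(th,a,70,x)).round().astype(int); v.append(px[u[1],u[0]])
        v=np.array(v); print(round(th,2),'bright',v.mean(1).mean().round(),'sd',v.mean(1).std().round(),'r-b',(v[:,0]-v[:,2]).mean().round(1))
E
python3 -c "
from h import *
d=snap('side','side6'); score(d); print('ref'); score(load('side5'))"
```

```text
0.0 bright 69.0 sd 26.0 r-b 3.1
0.06 bright 64.0 sd 24.0 r-b 2.8
0.12 bright 68.0 sd 31.0 r-b 3.0
0.18 bright 85.0 sd 33.0 r-b 4.8
0.24 bright 107.0 sd 26.0 r-b 6.9
0.3 bright 99.0 sd 32.0 r-b 6.7
0.36 bright 68.0 sd 34.0 r-b 5.9
0.42 bright 48.0 sd 25.0 r-b 4.1
0.48 bright 30.0 sd 18.0 r-b 0.0
0.54 bright 36.0 sd 37.0 r-b 1.3
0.6 bright 68.0 sd 54.0 r-b 7.6
0.66 bright 33.0 sd 34.0 r-b 0.7
0.72 bright 19.0 sd 4.0 r-b -1.9
0.78 bright 18.0 sd 7.0 r-b -1.5
ref
0.0 bright 76.0 sd 20.0 r-b 3.7
0.06 bright 76.0 sd 18.0 r-b 3.4
0.12 bright 70.0 sd 15.0 r-b 3.0
0.18 bright 66.0 sd 26.0 r-b 4.5
0.24 bright 77.0 sd 36.0 r-b 8.2
0.3 bright 84.0 sd 28.0 r-b 9.3
0.36 bright 70.0 sd 17.0 r-b 8.1
0.42 bright 79.0 sd 27.0 r-b 7.7
0.48 bright 107.0 sd 18.0 r-b 7.3
0.54 bright 87.0 sd 27.0 r-b 8.3
0.6 bright 63.0 sd 27.0 r-b 6.2
0.66 bright 83.0 sd 39.0 r-b 12.1
0.72 bright 52.0 sd 35.0 r-b 4.7
0.78 bright 21.0 sd 5.0 r-b -2.4
```

The pad has followed to about 0.25 rad. Now I'll press on down to the stop.

>>> send_rows(series=[{"ax":0,"ay":-0.04,"az":0,"dx":0.4,"dy":0,"dz":0.85,"hand":1},{"ax":0,"ay":-0.08,"az":0,"dx":0.65,"dy":0,"dz":1.6,"hand":1},{"ax":0,"ay":-0.115,"az":0,"dx":0.85,"dy":0,"dz":2.35,"hand":1},{"ax":0,"ay":-0.155,"az":0,"dx":1.05,"dy":0,"dz":3.1,"hand":1}])

```text
clock: 10.85
eef_pos: [519.8, -32.2, 157.3]
tool_rot: [3.141, -0.113, 1.465]
force: [-1.0, -3.5, 4.9]
width: -0.2
gripper_force: 2.8
```

```bash
python3 -c "
from h import *
arc([.12,.08,.04,0,-.02,-.04])"
```

```text
t 10.85 pos [519.8 -32.2 157.3] rot [ 3.141 -0.113  1.465] F [-1.  -3.5  4.9]
d cm [0.13 0.   0.08] rv [ 0.     0.001 -0.002]
d cm [ 0.4  -0.    0.83] rv [ 0.    -0.037 -0.002]
d cm [ 0.64 -0.    1.58] rv [ 0.    -0.075 -0.002]
d cm [ 0.85 -0.    2.34] rv [ 0.    -0.113 -0.002]
d cm [ 0.94 -0.    2.73] rv [ 0.    -0.113 -0.002]
d cm [ 1.03 -0.    3.11] rv [ 0.    -0.113 -0.002]
```

>>> send_rows(series=[{"ax":0,"ay":-0.02,"az":0,"dx":0.2,"dy":0,"dz":0.5,"hand":1},{"ax":0,"ay":-0.04,"az":0,"dx":0.4,"dy":0,"dz":0.9,"hand":1},{"ax":0,"ay":-0.06,"az":0,"dx":0.5,"dy":0,"dz":1.3,"hand":1},{"ax":0,"ay":-0.075,"az":0,"dx":0.6,"dy":0,"dz":1.7,"hand":1}])

```text
clock: 11.25
eef_pos: [520.7, -23.6, 141.3]
tool_rot: [3.141, -0.039, 1.466]
force: [-0.2, -0.2, 4.6]
width: 0.1
gripper_force: 2.3
```

>>> send_rows(series=[{"ax":0,"ay":-0.02,"az":0,"dx":0.1,"dy":0,"dz":0.4,"hand":1},{"ax":0,"ay":-0.04,"az":0,"dx":0.2,"dy":0,"dz":0.7,"hand":1}])

```text
clock: 11.45
eef_pos: [521.0, -21.2, 134.7]
tool_rot: [3.141, 0.001, 1.466]
force: [-8.6, -3.2, 39.6]
width: -0.1
gripper_force: 19.8
```

>>> send_rows(series=[{"ax":0,"ay":0,"az":0,"dx":0,"dy":0,"dz":0.3,"hand":1},{"ax":0,"ay":0,"az":0,"dx":0,"dy":0,"dz":0.5,"hand":1}])

```text
clock: 11.65
eef_pos: [521.2, -21.2, 134.4]
tool_rot: [3.14, 0.002, 1.466]
force: [-16.6, -0.7, 70.4]
width: -0.1
gripper_force: 35.1
```

The arm is at its stop, with z = 134.4 against 135 expected. I'll back off and check.

>>> send_rows(series=[{"ax":0,"ay":0,"az":0,"dx":0,"dy":0,"dz":-1,"hand":1},{"ax":0,"ay":0,"az":0,"dx":0,"dy":0,"dz":-3,"hand":1},{"ax":0,"ay":0,"az":0,"dx":0,"dy":0,"dz":-7,"hand":1},{"ax":0,"ay":0,"az":0,"dx":0,"dy":0,"dz":-12,"hand":1},{"ax":0,"ay":0,"az":0,"dx":-4,"dy":0,"dz":-16,"hand":1},{"ax":0,"ay":0,"az":0,"dx":-9,"dy":0,"dz":-18,"hand":1},{"ax":0,"ay":0,"az":0,"dx":-14,"dy":0,"dz":-19,"hand":1},{"ax":0,"ay":0,"az":0,"dx":-19,"dy":0,"dz":-19,"hand":1},{"ax":0,"ay":0,"az":0,"dx":-22,"dy":0,"dz":-19,"hand":1},{"ax":0,"ay":0,"az":0,"dx":-22,"dy":0,"dz":-19,"hand":1}])

```text
clock: 12.65
eef_pos: [495.4, -247.4, 318.6]
tool_rot: [-3.14, 0.004, 1.456]
force: [0.2, 0.3, -0.7]
width: -0.2
gripper_force: 0.0
```

Run:
```python
from h import *
a=snap('top','top9'); b=snap('side','side9')
score(b)
o=lambda p,k,al: cv2.convertScaleAbs(cv2.resize(p,None,fx=k,fy=k,interpolation=cv2.INTER_CUBIC),alpha=al)
u=proj(b,W([0,100,100])).astype(int); B=o(cv2.imread('pics/side9.png')[u[1]-45:u[1]+45,u[0]-35:u[0]+35],6,1.8)
u=proj(a,W([0,60,60])).astype(int); A=o(cv2.imread('pics/top9.png')[u[1]-45:u[1]+45,u[0]-45:u[0]+45],4,1.8)
C=np.zeros((560,790,3),np.uint8); C[:360,:360]=A; C[:540,365:785]=B; cv2.imwrite('pics/c8.png',C)
```

```text
0.0 bright 126.0 sd 10.0 r-b 8.2
0.06 bright 107.0 sd 25.0 r-b 6.0
0.12 bright 93.0 sd 27.0 r-b 5.0
0.18 bright 89.0 sd 29.0 r-b 6.1
0.24 bright 103.0 sd 32.0 r-b 10.6
0.3 bright 116.0 sd 24.0 r-b 13.0
0.36 bright 118.0 sd 20.0 r-b 13.5
0.42 bright 122.0 sd 17.0 r-b 15.3
0.48 bright 128.0 sd 14.0 r-b 18.0
0.54 bright 136.0 sd 2.0 r-b 21.4
0.6 bright 138.0 sd 2.0 r-b 21.4
0.66 bright 138.0 sd 2.0 r-b 21.5
0.72 bright 141.0 sd 4.0 r-b 23.5
0.78 bright 112.0 sd 38.0 r-b 0.5
```

View pics/c8.png

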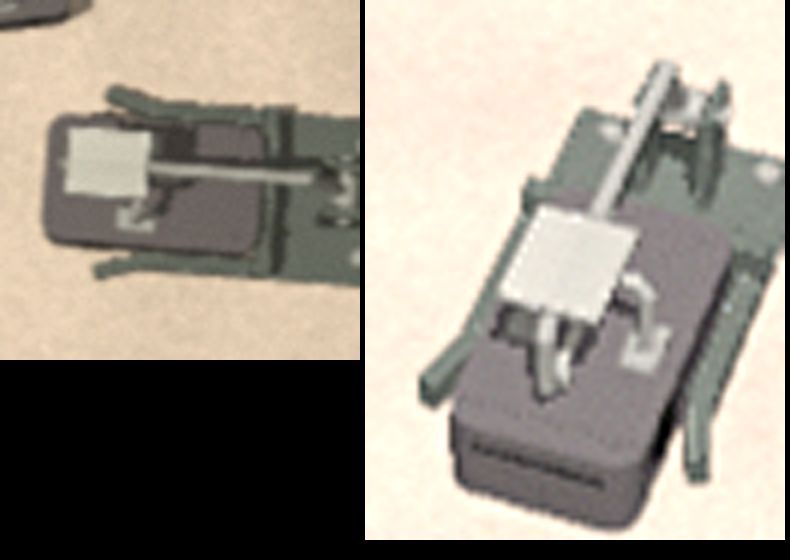

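The arm is down in both views. The pad is at top-panel (107,160) and side-panel (570,260), and the eye leg comes out beside the hook at (640,310). I'll check numerically that the case is still home and the gate is shut.

Run:
```python
from h import *
for n,zz in(('side',[(0,170,27),(-45,150,55),(45,165,55)]),('top',[(0,165,55),(-40,150,55),(40,165,55)])):
    d0,d1=load(n+'3'),load(n+'9')
    g0,g1=[cv2.cvtColor(d['pixels'],cv2.COLOR_RGB2GRAY) for d in(d0,d1)]
    for p in zz:
        u=proj(d0,W(p)).round().astype(int); t=g0[u[1]-9:u[1]+10,u[0]-9:u[0]+10]
        r=cv2.matchTemplate(g1[u[1]-15:u[1]+16,u[0]-15:u[0]+16],t,cv2.TM_CCOEFF_NORMED); _,m,_,l=cv2.minMaxLoc(r)
        y,x=l[1],l[0]; sub=lambda a,b,c:.5*(a-c)/(a-2*b+c)
        print(n,p,'shift',x-6+(sub(r[y,x-1],r[y,x],r[y,x+1]) if 0<x<12 else 0),y-6+(sub(r[y-1,x],r[y,x],r[y+1,x]) if 0<y<12 else 0),round(m,2))
b=load('side9'); u0=proj(b,W([0,100,100])).astype(int)-[35,45]
cp=lambda X:((proj(b,X)-u0+.5)*6-.5+[365,0]).round()
for g in(0,.4,.8): print('gate',g,[cp(W([0,136-s*np.cos(g),69+s*np.sin(g)])).tolist() for s in(0,15,30,46)])
print('leg top/bot',cp(W([0,152,125])),cp(W([0,152,69])),'eye',cp(W([34,95,103])),cp(W([-34,95,103])))
px=b['pixels']
for g in(0,.2,.4,.6,.8): print(g,[int(px[tuple(proj(b,W([0,136-s*np.cos(g),69+s*np.sin(g)])).round().astype(int)[::-1])].mean()) for s in range(0,47,5)])
```

```text
side (0, 170, 27) shift -0.025597809 0.047172885 1.0
side (-45, 150, 55) shift -0.010914533 0.03266163 1.0
side (45, 165, 55) shift -0.113197446 0.043048427 0.85
top (0, 165, 55) shift -1.1130925 6 0.84
top (-40, 150, 55) shift -0.2739536 0.31882197 0.95
top (40, 165, 55) shift -1.1195521 -1.0224377 0.44
gate 0 [[555.0, 370.0], [566.0, 348.0], [576.0, 326.0], [587.0, 303.0]]
gate 0.4 [[555.0, 370.0], [565.0, 342.0], [575.0, 314.0], [585.0, 284.0]]
gate 0.8 [[555.0, 370.0], [563.0, 340.0], [571.0, 310.0], [579.0, 279.0]]
leg top/bot [545. 318.] [544. 394.] eye [519. 246.] [651. 283.]
0 [93, 123, 117, 103, 79, 72, 69, 81, 130, 127]
0.2 [93, 123, 79, 71, 79, 60, 81, 132, 127, 125]
0.4 [93, 123, 79, 71, 47, 75, 123, 127, 125, 126]
0.6 [93, 123, 79, 61, 47, 75, 126, 127, 124, 126]
0.8 [93, 123, 79, 61, 47, 48, 126, 127, 124, 126]
```

```bash
python3 -c "
from h import *
print(finish_job())"
```

```text
the job is handed in; nothing more can be done
None
```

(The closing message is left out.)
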